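# Put the washed long pan back in its caddy

## Task

Put the long oblong steel seasoning pan back into the empty oblong pocket of the steel caddy, so that it stands upright and flat on the pocket's floor, square with the pocket. Lower it in, do not drop it, and leave the square pan and the round pot standing where they are.

Things in the scene. Friction and masses are not known exactly. Their poses are not given: they have to be found in the camera images.
- long_pan: the pan to move: an empty open-topped steel pan, 96 mm long (its y axis), 52 mm wide (its x axis), 70 mm tall, walls 3 mm, 0.15 to 0.27 kg, upright on the counter. Origin: centre of its underside, z up. Grip it from above across its 52 mm width, from outside, in the upper half of its height, to clear the pocket's lips. Either way round in the pocket is right.
- pocket (a point): centre of the floor (8 mm above the counter) of the empty pocket in the fixed steel caddy; z up, y along its long side. Inside 108 mm (y) by 64 mm (x), 6 mm wider than the pan all round; upright walls 12 mm high, then lips flaring out to 20 mm above the floor, mouth about 122 by 78 mm. Centred 122 mm along +y, a fixed lidded canister 72 mm across rises 73 mm above the counter.
- square_pan: a bystander to leave alone: an open steel pan 62 mm square and 70 mm tall, standing on the counter. Origin: centre of its underside.
- round_pot: a bystander to leave alone: a round open steel pot, 64 mm across its rim and 70 mm tall, standing on the counter. Origin: centre of its underside.
Not all that is in view belongs to the job. Leave any red look-alike of the long_pan alone.

How it is judged:
By the outcome, as a careful person would: the job done as asked, in the order asked, and still so for the second after the job is handed in, with the robot touching nothing.
It also fails if it takes over 40 s, if anything falls off the work surface, if the arm or the gripper's body presses on something with over 40 N, if the wrist force passes 120 N, or if a joint passes its speed limit or range.

## Robot

A 6-joint arm with a two-finger parallel gripper is mounted at the origin on the work surface. World frame = base frame: x ahead of the robot, y to its left, z up, the work surface at z = 0. Lengths are in m, angles in rad, forces in N, time in s.
With the tool pointing down it reaches from about 0.35 to 0.85 m from the base axis. Payload 8.1 kg.
Tool frame: the origin (TCP) lies between the finger pads; the fingertips stand tips_ahead ahead of it and the grasp point (between the pads) lies 8 mm behind it (tips_ahead is the distance from the TCP to the fingertips, in m); z points along the fingers, x is the direction in which the jaws open and shut, and the axes are right-handed (so a half turn about z gives the same grasp; the last joint's range is limited). The gripper opens to 93 mm and grips with 3 to 60 N. Pads are 15 mm wide; open, the fingers measure 128 mm over their backs; the gripper's body (75 mm by 188 mm) begins 65 mm behind the grasp point.
Start: joints at [-1.325, 0.13, 1.488, -0, 1.523, -0.085], TCP at [0.195, -0.567, 0.23] pointing down, gripper open.
Joint ranges: [-2.96, 2.96], [-0.89, 2.26], [0.02, 2.5], [-1.34, 4.48], [0, 2.73], [-2.66, 2.66]. Speed limits (rad/s): [2.39, 2.39, 2.79, 3.14, 3.14, 3.14].

## Interface

Orientations are given as a rotation vector (axis times angle).
In Python, from plant import * gives the robot as it stands.
- The arm moves only by the tool play_rows, never from a script. Its argument "increments" is a list that holds one entry, the list of rows, each a list of 4 numbers: the shift along the tool's x, y, z in cm, then the turn about the tool's z in rad. A call has 1 to 5 rows; each row is the pose to reach, as a shift and turn from the pose measured when the call began, along the tool's axes at that moment; what a row does not reach only later rows make up. A row lasts 1/10 s, in which the tool goes at most 50 mm and 8.59 degrees, less where a joint would pass 70% of its speed; a pose out of reach is approached as far as the arm can. A call with a gripper value outside its range is refused whole. "jaw" is the finger opening in cm, from 0 to 9.3, set as the call begins (left out, the last holds). The fingers move at their own pace and stop on an object; "squeeze" is the grip in N (left out, the last holds). Time passes only in rows, so rows that repeat a pose let the fingers close. It gives the time, the measured TCP pose, the force and the opening at its end, in the units of the state.
- read_state(): the state, without advancing time (a new reading comes with each control period).
- read_camera(name): name is "scene" or "top"; returns (picture, depth): 420x560x3 uint8, blue, green, red; 420x560 float32, m along the optical axis (not along the pixel's ray), 0 where there is no reading.
- camera_params(name): a dict with "K" (3x3 intrinsics, pixels), "eye" and "orientation" of the camera in the world. Camera axes: x right, y up, looking along -z (the intrinsics and any distortion apply to the point x, -y, -z); pixel columns grow to the right and rows downward; lengths in m; the calibration is good to about 2 mm. A picture is of the moment at which its call begins. camera_params takes no time and is no camera call.
- close_job(): hands the job in, once; it reports no verdict.
The state is a dict: "t": time; "q": joint angles; "dq": joint speeds; "joint_torque": joint torques, N m; "tool_pos": TCP position; "orientation": TCP orientation; "force": force on the tool from outside, world axes, zero at the start; "wrist_torque": the same for the moment, N m; "opening": finger opening in m.
Only numpy, scipy, OpenCV 4.12 (cv2) and the standard library are available. Lean on these libraries where they do the work, as an engineer would, in place of code of your own. Each camera call takes 0.05 s, during which the arm holds its last target.

## Working session

There is one attempt and no reset: what is moved stays moved. The work goes in short steps, Python scripts to look and compute and a tool call to move; the robot and the scene stay as the last step left them, time stands still between calls to the robot, and variables do not carry over. Pictures are saved under pics/ and viewed, and the job is handed in when it is done.

Besides the shell and the picture viewer there is one more tool, called after "Request:" as name(argument=value, ...), one argument or row to a line, values as JSON. play_rows: Moves the arm, as the interface text tells. Its arguments: {"type":"object","properties":{"increments":{"type":"array"},"jaw":{"type":"number"},"squeeze":{"type":"number"}},"required":["increments"]}

```bash
mkdir -p pics; ls; python3 - <<'E'
from plant import *
import cv2,numpy as np
for n in ("scene","top"):
    p,d=read_camera(n); cv2.imwrite(f"pics/{n}0.png",p); np.save(f"{n}0.npy",d)
    c=camera_params(n); print(n,c, d.min(),d.max())
s=read_state(); print(s)
E
```

```text
pics
scene {'K': array([[436.57797897,   0.        , 274.6866924 ],
       [  0.        , 436.57797897, 216.74556432],
       [  0.        ,   0.        ,   1.        ]]), 'eye': array([ 1.17108133, -0.12669414,  0.50015083]), 'orientation': array([0.84641802, 0.67177603, 1.25079316])} 0.0 3.6959407
top {'K': array([[401.6336174 ,   0.        , 276.49514755],
       [  0.        , 401.6336174 , 204.05655265],
       [  0.        ,   0.        ,   1.        ]]), 'eye': array([0.31877119, 0.02113673, 0.96333005]), 'orientation': array([ 0.10678795, -0.14926263, -1.53459718])} 0.0 1.9547391
{'t': 0.1, 'q': array([-1.32539670e+00,  1.31109295e-01,  1.48913889e+00, -4.11111294e-05,
        1.52300232e+00, -8.53696551e-02]), 'dq': array([-0.00037942, -0.00159732, -0.0025867 , -0.00033425,  0.00026376,
       -0.00015555]), 'joint_torque': array([ 6.07994389e-04, -5.61344433e+01, -4.93094265e+01,  7.70585239e-02,
        2.92923313e-02, -8.30971908e-05]), 'tool_pos': array([ 0.19476796, -0.56699413,  0.2286955 ]), 'orientation': array([-2.55600186e+00,  1.82480108e+00,  2.02384797e-03]), 'force': array([ 0.45025296, -0.51090619,  0.80590668]), 'wrist_torque': array([ 0.03469819, -0.02596188,  0.00439962]), 'opening': 0.0930808637796693}
```

View pics/scene0.png

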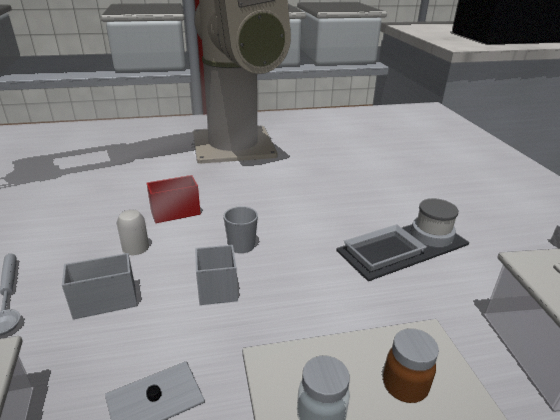

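View pics/top0.png

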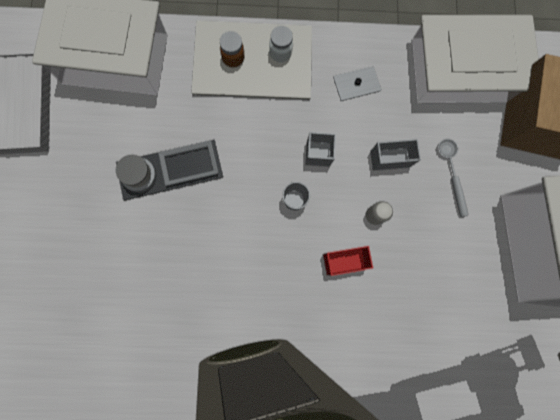

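The scene shows these candidates:
- Grey oblong pan: top (395,155), scene (100,287).
- Red look-alike: top (348,262).
- Square pan: top (320,150).
- Round pot: top (295,197).
- Caddy: pocket at top (190,163), canister at (135,173).

The grey oblong pan fits the description, because it is steel and about twice as long as wide. Next I'll measure it and confirm it in a crop.

```bash
cat > h.py <<'E'
import numpy as np, cv2
from scipy.spatial.transform import Rotation as R
from plant import camera_params
def cloud(n,d):
    c=camera_params(n);K=c["K"]
    v,u=np.mgrid[:d.shape[0],:d.shape[1]]
    P=np.stack([(u-K[0,2])/K[0,0]*d,-(v-K[1,2])/K[1,1]*d,-d],-1)
    W=P@R.from_rotvec(c["orientation"]).as_matrix().T+c["eye"]
    W[d<=0]=np.nan
    return W
def proj(n,p):
    c=camera_params(n);K=c["K"]
    q=(np.atleast_2d(p)-c["eye"])@R.from_rotvec(c["orientation"]).as_matrix()
    return np.stack([K[0,0]*q[:,0]/-q[:,2]+K[0,2],K[1,1]*-q[:,1]/-q[:,2]+K[1,2]],1)
E
python3 - <<'E'
from h import *
for n in("scene","top"):
    print(n,"dist" , {k:v for k,v in camera_params(n).items() if k not in("K","eye","orientation")})
    W=cloud(n,np.load(n+"0.npy"))
    boxes={"top":dict(long=(365,135,425,180),sq=(300,125,340,170),pot=(278,178,315,215),caddy=(110,132,228,205)),
     "scene":dict(long=(60,250,142,318),sq=(190,240,242,306),pot=(218,202,264,256),caddy=(330,195,475,275))}[n]
    for k,(a,b,c,e) in boxes.items():
        Q=W[b:e,a:c].reshape(-1,3);Q=Q[np.isfinite(Q[:,0])]
        print(k,"floor z",np.median(Q[Q[:,2]<.005,2]),"zmax",np.percentile(Q[:,2],99.5))
        for lo,hi in ((.02,.034),(.06,.08)):
            T=Q[(Q[:,2]>lo)&(Q[:,2]<hi)]
            if len(T)>5:
                r=cv2.minAreaRect((T[:,:2]*1000).astype(np.float32)); print("  ",lo,hi,len(T),r)
p=cv2.imread("pics/top0.png"); cv2.imwrite("pics/c1.png",cv2.resize(p[120:280,270:450],None,fx=4,fy=3.7,interpolation=cv2.INTER_CUBIC)) 
cv2.imwrite("pics/c2.png",cv2.resize(p[125:215,100:240],None,fx=5.5,fy=5.5,interpolation=cv2.INTER_CUBIC))
E
```

```text
scene dist {}
long floor z -0.00017494281764807162 zmax 0.07063517980348756
   0.02 0.034 482 ((605.7918090820312, -283.3286437988281), (54.40618133544922, 95.6376953125), 6.734565734863281)
   0.06 0.08 938 ((605.34228515625, -283.5686950683594), (55.55748748779297, 96.28277587890625), 6.372891902923584)
sq floor z -0.0003850370134955705 zmax 0.07041573573944247
   0.02 0.034 471 ((573.4932861328125, -93.98638916015625), (66.5005874633789, 149.6068878173828), 78.42993927001953)
   0.06 0.08 539 ((611.7232666015625, -102.98177337646484), (61.8989372253418, 65.4580078125), 88.30918884277344)
pot floor z -0.0005285663871777979 zmax 0.07021537681784065
   0.02 0.034 164 ((498.3844299316406, -48.55921936035156), (49.70762634277344, 44.422725677490234), 36.0965690612793)
   0.06 0.08 452 ((529.9623413085938, -65.39461517333984), (63.32435989379883, 153.79945373535156), 62.49562072753906)
caddy floor z -0.0009066291656396608 zmax 0.0728462149879353
   0.02 0.034 1029 ((557.466796875, 256.7084655761719), (84.9071044921875, 221.2348175048828), 15.930583000183105)
   0.06 0.08 729 ((537.23870
[... 582 characters left out ...]
8 200 ((608.8380126953125, -101.7899169921875), (62.02805709838867, 62.68974304199219), 87.96690368652344)
pot floor z -0.001071479038959322 zmax 0.07062211330844015
   0.02 0.034 51 ((489.6900329589844, -42.93511199951172), (47.87395095825195, 54.297760009765625), 39.2116584777832)
   0.06 0.08 147 ((488.9249267578125, -43.690345764160156), (61.8798713684082, 61.59668731689453), 1.6354354619979858)
caddy floor z -0.0013009518038039625 zmax 0.07402976616644208
   0.02 0.034 803 ((554.7232666015625, 259.1460876464844), (85.40151977539062, 223.2779541015625), 15.579219818115234)
   0.06 0.08 788 ((534.7100830078125, 330.2003479003906), (71.02303314208984, 69.75745391845703), 31.08042335510254)
```

```bash
python3 - <<'E'
import cv2
p=cv2.imread("pics/c1.png");print(p.shape)
E
```

```text
(592, 720, 3)
```

View pics/c1.png

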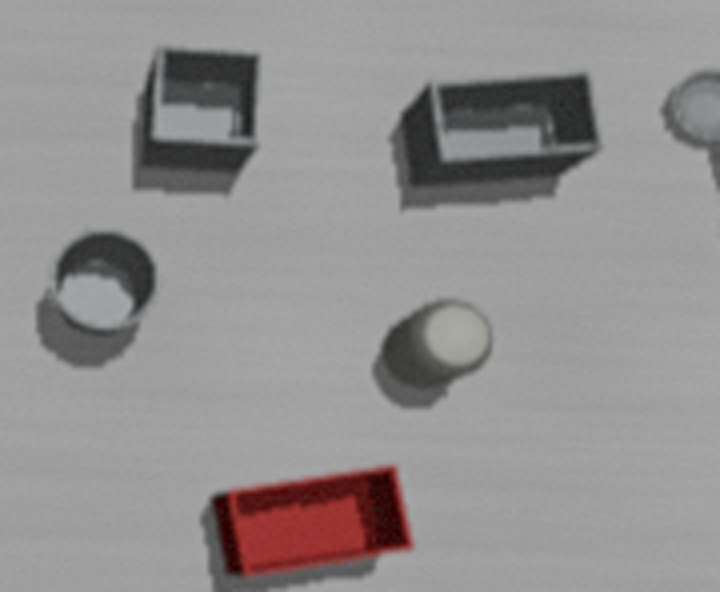

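View pics/c2.png

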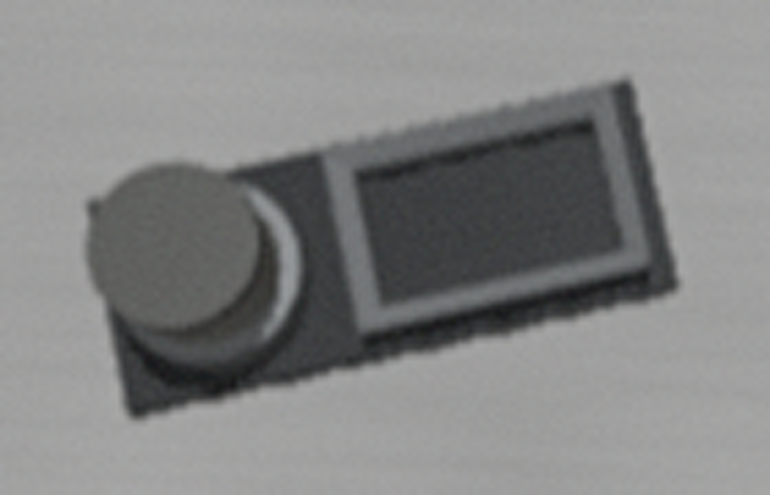

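The crop confirms the grey oblong pan (the red one is lower in the picture and is the decoy). Next I'll fit the pocket.

```bash
python3 - <<'E'
from h import *
for n in("scene","top"):
    W=cloud(n,np.load(n+"0.npy")); 
    a,b,c,e={"top":(110,132,228,205),"scene":(330,195,475,275)}[n]
    Q=W[b:e,a:c].reshape(-1,3);Q=Q[np.isfinite(Q[:,0])]
    T=Q[(Q[:,2]>.06)]; (can,_)=cv2.minEnclosingCircle((T[:,:2]*1000).astype(np.float32))
    can=np.array(can)/1000; print(n,"can",can)
    F=Q[np.linalg.norm(Q[:,:2]-can,axis=1)>.05]
    print(np.histogram(F[:,2],bins=np.arange(-.005,.04,.003)))
    for lo,hi in ((.0215,.032),(.0245,.032),(.005,.012)):
        T=F[(F[:,2]>lo)&(F[:,2]<hi)]
        r=cv2.minAreaRect((T[:,:2]*1000).astype(np.float32)); c0=np.array(r[0])/1000
        dd=can-c0; print(lo,len(T),r,"can dist",np.linalg.norm(dd),"dir yaw",np.degrees(np.arctan2(-dd[0],dd[1])))
E
```

```text
scene can [0.53616504 0.32749133]
(array([ 720, 5478,  234,  921, 1022,  172,  177,  176,  184,  212,  278,
         15,    0,    0]), array([-0.005, -0.002,  0.001,  0.004,  0.007,  0.01 ,  0.013,  0.016,
        0.019,  0.022,  0.025,  0.028,  0.031,  0.034,  0.037]))
0.0215 543 ((570.283203125, 211.80712890625), (84.9071044921875, 127.84549713134766), 15.930583000183105) can dist 0.12061046471018858 dir yaw 16.432106060919967
0.0245 339 ((570.283203125, 211.80712890625), (84.9071044921875, 127.84549713134766), 15.930583000183105) can dist 0.12061046471018858 dir yaw 16.432106060919967
0.005 1996 ((557.465087890625, 259.59820556640625), (100.40568542480469, 246.5346221923828), 15.831559181213379) can dist 0.07115594728380435 dir yaw 17.418158363566413
top can [0.53458734 0.33038004]
(array([1642, 2371,  502, 1067,  649,   59,   24,   69,  186,  225,  183,
         28,    0,    0]), array([-0.005, -0.002,  0.001,  0.004,  0.007,  0.01 ,  0.013,  0.016,
        0.019,  0.022,  0.025,  0.028,  0.031,  0.034,  0.037]))
0.0215 485 ((567.5151977539062, 213.26637268066406), (85.40151977539062, 128.01869201660156), 15.579219818115234) can dist 0.12165464942086257 dir yaw 15.70394026624914
0.0245 256 ((567.1063842773438, 213.03732299804688), (84.49095916748047, 127.79698944091797), 15.57922077178955) can dist 0.12176534937962674 dir yaw 15.489584167120233
0.005 1501 ((553.29052734375, 260.8628234863281), (100.02531433105469, 244.7990264892578), 15.625954627990723) can dist 0.07198924864290734 dir yaw 15.058507753170021
```

```bash
python3 - <<'E'
import plant
print([x for x in dir(plant) if not x.startswith('_')]); print(getattr(plant,'tips_ahead',None))
from h import *
s=plant.read_state(); print(s.get('tips_ahead'))
M=R.from_rotvec(s["orientation"]).as_matrix(); print(M.round(4)); print("x yaw",np.degrees(np.arctan2(M[1,0],M[0,0])))
W=cloud("top",np.load("top0.npy"));Q=W[190:235,360:400].reshape(-1,3);Q=Q[Q[:,2]>.02]
print("shaker",Q.min(0),Q.max(0))
# fingers in depth view?
for n in("scene","top"): print(n,proj(n,s["tool_pos"]))
E
```

```text
['IKError', 'camera_params', 'close_job', 'read_camera', 'read_state', 'tips_ahead']
0.011
None
[[ 3.248e-01 -9.458e-01 -4.000e-04]
 [-9.458e-01 -3.248e-01  1.600e-03]
 [-1.700e-03 -1.000e-04 -1.000e+00]]
x yaw -71.04819702984035
shaker [ 0.43497045 -0.266422    0.02073662] [ 0.48445574 -0.21790107  0.08071424]
scene [[-41.52774833  94.15450275]]
top [[590.64947189 350.4274569 ]]
```

```bash
cat >> h.py <<'E'
def delta(x,y,z,yawdeg):
    from plant import read_state
    s=read_state();M=R.from_rotvec(s["orientation"]).as_matrix()
    yaw=np.degrees(np.arctan2(M[1,0],M[0,0])); dy=(yawdeg-yaw+180)%360-180
    d=M.T@(np.array([x,y,z])-s["tool_pos"])*100
    print("t",s["t"],"pos",s["tool_pos"].round(4),"yaw",yaw.round(2),"open",s["opening"].round(4),"F",s["force"].round(1))
    print("row cm/rad",d.round(2),round(-np.radians(dy),4))
E
python3 -c "
from h import *
delta(.6037,-.283,.2,6.7)"
```

```text
Traceback (most recent call last):
  File "h.py", line 20, in delta
    print("t",s["t"],"pos",s["tool_pos"].round(4),"yaw",yaw.round(2),"open",s["opening"].round(4),"F",s["force"].round(1))
                                                                            ^^^^^^^^^^^^^^^^^^
AttributeError: 'float' object has no attribute 'round'
```

```bash
sed -i 's/s\["opening"\].round(4)/round(s["opening"],4)/' h.py
python3 -c "
from h import *
delta(.6037,-.283,.2,6.7)"
```

```text
t 0.1 pos [ 0.1948 -0.567   0.2287] yaw -71.05 open 0.0931 F [ 0.5 -0.5  0.8]
row cm/rad [-13.57 -47.9    2.9 ] -1.357
```

Request:
play_rows(
  increments=[
    [[-1.1, -4.0, 0.2, -0.11], [-2.3, -8.0, 0.5, -0.23], [-3.4, -12.0, 0.7, -0.34], [-4.5, -16.0, 1.0, -0.45], [-5.7, -20.0, 1.2, -0.57]],
  ],
  jaw=9.3,
)

```text
t: 0.6
tool_pos: [0.3663, -0.4467, 0.2161]
orientation: [-2.967, 1.026, 0.003]
force: [0.6, 0.3, -0.2]
opening: 0.093
```

```bash
python3 -c "
from h import *
delta(.6037,-.283,.2,6.7)"
```

```text
t 0.6 pos [ 0.3663 -0.4467  0.2161] yaw -38.14 open 0.093 F [ 0.6  0.3 -0.2]
row cm/rad [  8.56 -27.54   1.63] -0.7826
```

Request:
play_rows(
  increments=[
    [[1.4, -4.6, 0.3, -0.13], [2.9, -9.2, 0.5, -0.26], [4.3, -13.8, 0.8, -0.39], [5.7, -18.4, 1.1, -0.52], [7.1, -23.0, 1.4, -0.65]],
  ],
)

```text
t: 1.1
tool_pos: [0.5654, -0.3081, 0.2017]
orientation: [-3.139, 0.016, 0.002]
force: [0.6, -0.5, 0.3]
opening: 0.0932
```

```bash
python3 -c "
from h import *
delta(.6037,-.283,.2,6.7)"
```

```text
t 1.1 pos [ 0.5654 -0.3081  0.2017] yaw -0.59 open 0.0932 F [ 0.6 -0.5  0.3]
row cm/rad [ 3.8  -2.55  0.17] -0.1273
```

Request:
play_rows(
  increments=[
    [[1.9, -1.3, 0.1, -0.06], [3.8, -2.55, 0.17, -0.127], [3.8, -2.55, 2.2, -0.127], [3.8, -2.55, 4.2, -0.127], [3.8, -2.55, 5.2, -0.127]],
  ],
)

```text
t: 1.6
tool_pos: [0.6026, -0.2819, 0.1467]
orientation: [-3.131, -0.184, 0.007]
force: [-0.2, 0.9, 0.3]
opening: 0.0929
```

```bash
python3 -c "
from plant import *
from h import *
delta(.6037,-.283,.045,6.7)
p,d=read_camera('top');cv2.imwrite('pics/t1.png',cv2.resize(p[100:220,330:470],None,fx=5,fy=4.8))
p,d=read_camera('scene');cv2.imwrite('pics/s1.png',p[150:350,0:260].repeat(3,0).repeat(3,1))
"
```

```text
t 1.6 pos [ 0.6026 -0.2819  0.1467] yaw 6.72 open 0.0929 F [-0.2  0.9  0.3]
row cm/rad [ 0.15  0.17 10.17] 0.0003
```

View pics/s1.png

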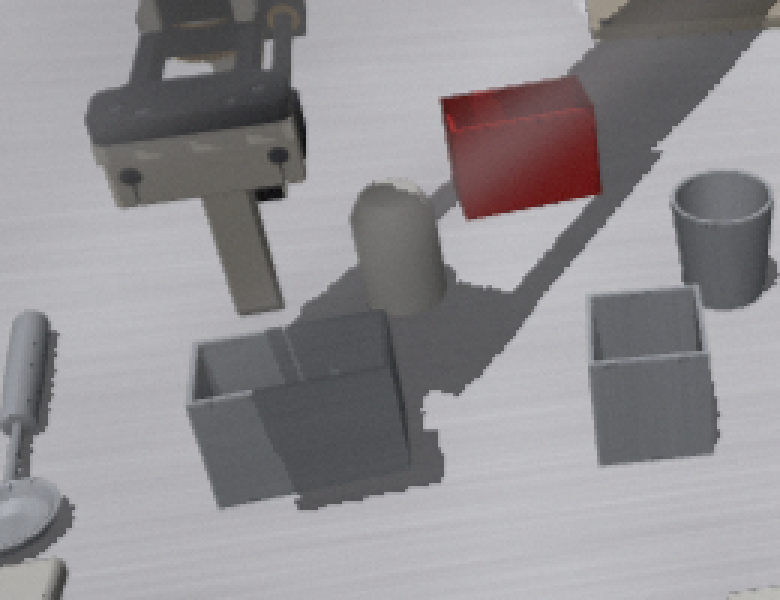

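```bash
python3 -c "
from plant import *
from h import *
s=read_state();M=R.from_rotvec(s['orientation']).as_matrix();t=s['tool_pos']
for dx in(.0465,.064):print(proj('scene',t+M@np.array([[dx]*2,[-.0075,.0075],[.011]*2]).T[0]),proj('scene',t+M@[dx,.0075,.011]))
p,d=read_camera('scene');W=cloud('scene',d)
Q=W[200:256,60:100].reshape(-1,3);Q=Q[(Q[:,2]>.12)&(Q[:,2]<.19)]
E=(Q-t)@M
print(E.min(0),E.max(0),np.percentile(E,[5,50,95],axis=0))
"
```

```text
[[ 93.19590068 248.63621216]] [[ 81.57789552 250.62711758]]
[[ 92.98122619 256.12124108]] [[ 81.08493779 258.21131841]]
[-0.05343551 -0.00851638 -0.04328808] [0.06685492 0.01031941 0.01207472] [[-0.0449445  -0.0082241  -0.04077338]
 [ 0.06339308 -0.00032935 -0.01724831]
 [ 0.06567828  0.0087825   0.00753272]]
```

Request:
play_rows(
  increments=[
    [[0.1, 0.1, 2.5, 0], [0.1, 0.1, 5, 0], [0.1, 0.1, 7, 0], [0.1, 0.1, 9, 0], [0.1, 0.1, 10.1, 0]],
  ],
)

```text
t: 2.25
tool_pos: [0.6034, -0.2833, 0.0472]
orientation: [-3.132, -0.182, 0.006]
force: [0.0, 0.4, 0.5]
opening: 0.0935
```

Request:
play_rows(
  increments=[
    [[0, 0, 0, 0], [0, 0, 0, 0], [0, 0, 0, 0], [0, 0, 0, 0], [0, 0, 0, 0]],
  ],
  jaw=4.0,
  squeeze=25,
)

```text
t: 2.75
tool_pos: [0.604, -0.2836, 0.0482]
orientation: [-3.133, -0.182, 0.004]
force: [0.6, -0.1, -0.1]
opening: 0.0578
```

Request:
play_rows(
  increments=[
    [[0, 0, 0, 0], [0, 0, 0, 0], [0, 0, 0, 0]],
  ],
)

```text
t: 3.05
tool_pos: [0.604, -0.2836, 0.0483]
orientation: [-3.133, -0.182, 0.003]
force: [-0.2, 0.5, -0.1]
opening: 0.0518
```

```bash
python3 -c "
from plant import *
from h import *
delta(.6037,-.283,.045,6.7)
p,d=read_camera('scene');cv2.imwrite('pics/s2.png',p[150:350,0:260].repeat(3,0).repeat(3,1))
"
```

```text
t 3.05 pos [ 0.604  -0.2836  0.0483] yaw 6.65 open 0.0518 F [-0.2  0.5 -0.1]
row cm/rad [-0.02 -0.07  0.33] -0.001
```

View pics/s2.png

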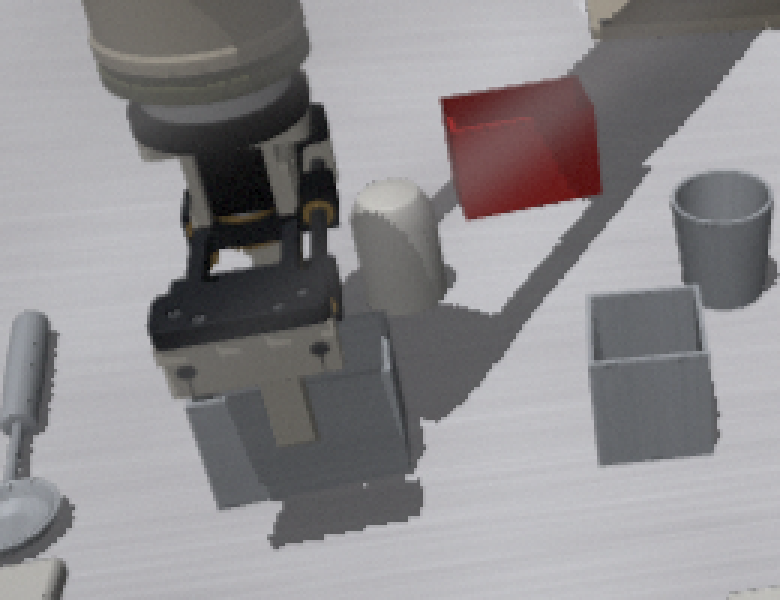

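The fingers hold the pan at 52 mm, near the centre of its length. I'll lift it next.

Request:
play_rows(
  increments=[
    [[0, 0, 0, 0], [0, 0, 0, 0], [0, 0, -0.5, 0], [0, 0, -1.5, 0], [0, 0, -3, 0]],
  ],
  squeeze=30,
)

```text
t: 3.6
tool_pos: [0.6034, -0.2833, 0.0782]
orientation: [-3.132, -0.182, 0.006]
force: [-0.3, 0.4, -1.8]
opening: 0.0516
```

Request:
play_rows(
  increments=[
    [[0, 0, -2, 0], [0, 0, -5, 0], [0, 0, -8, 0], [0, 0, -11, 0], [0, 0, -12, 0]],
  ],
)

```text
t: 4.1
tool_pos: [0.6059, -0.285, 0.2045]
orientation: [-3.136, -0.182, -0.004]
force: [0.6, 0.5, -1.5]
opening: 0.0521
```

```bash
python3 -c "
from plant import *
from h import *
delta(.5685,.2127,.18,15.7)
p,d=read_camera('scene');cv2.imwrite('pics/s3.png',p[100:350,0:260].repeat(2,0).repeat(2,1))
"
```

```text
t 4.1 pos [ 0.6059 -0.285   0.2045] yaw 6.65 open 0.0521 F [ 0.6  0.5 -1.5]
row cm/rad [  2.04 -49.86   2.45] -0.158
```

View pics/s3.png

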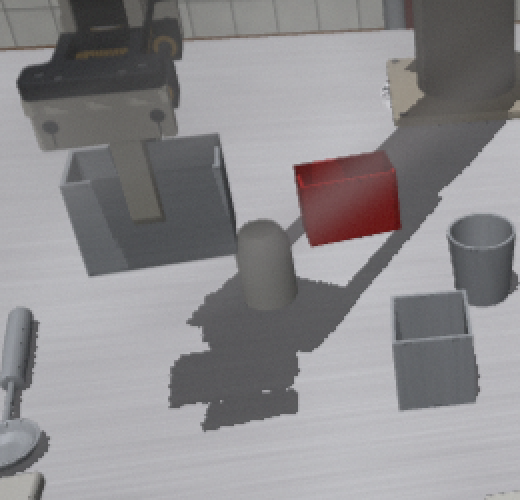

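The pan is held level. I'll carry it across at about 0.2 m, well clear of everything.

Request:
play_rows(
  increments=[
    [[0.05, -2.0, 0, 0], [0.2, -5.5, 0, -0.01], [0.4, -9.5, 0, -0.03], [0.6, -13.5, 0, -0.045], [0.7, -17.5, 0, -0.06]],
  ],
)

```text
t: 4.65
tool_pos: [0.5916, -0.1087, 0.2027]
orientation: [-3.129, -0.276, -0.002]
force: [0.8, 0.2, -1.8]
opening: 0.0517
```

```bash
python3 -c "
from h import *
delta(.5685,.2127,.18,15.7)"
```

```text
t 4.65 pos [ 0.5916 -0.1087  0.2027] yaw 10.1 open 0.0517 F [ 0.8  0.2 -1.8]
row cm/rad [  3.36 -32.05   2.3 ] -0.0977
```

Request:
play_rows(
  increments=[
    [[0.4, -4.0, 0, -0.01], [0.8, -8.0, 0, -0.025], [1.3, -12.0, 0, -0.04], [1.7, -16.0, 0, -0.05], [2.1, -20.0, 0, -0.06]],
  ],
)

```text
t: 5.15
tool_pos: [0.5762, 0.0934, 0.2015]
orientation: [-3.119, -0.371, 0.001]
force: [1.1, -0.2, -2.1]
opening: 0.0517
```

```bash
python3 -c "
from h import *
delta(.5685,.2127,.15,15.7)"
```

```text
t 5.15 pos [0.5762 0.0934 0.2015] yaw 13.56 open 0.0517 F [ 1.1 -0.2 -2.1]
row cm/rad [  2.05 -11.78   5.16] -0.0374
```

Request:
play_rows(
  increments=[
    [[0.7, -4.0, 0.5, -0.01], [1.4, -8.0, 1.5, -0.025], [1.9, -10.8, 3.0, -0.037], [2.05, -11.8, 4.5, -0.037], [2.05, -11.8, 5.2, -0.037]],
  ],
)

```text
t: 5.65
tool_pos: [0.5665, 0.2136, 0.1464]
orientation: [-3.112, -0.432, 0.008]
force: [0.2, -0.6, -1.9]
opening: 0.0516
```

```bash
cat > m.py <<'E'
from plant import *
from h import *
import sys
tag=sys.argv[1]
s=read_state()
M=R.from_rotvec(s['orientation']).as_matrix()
for n in('scene','top'):
    p,d=read_camera(n); cv2.imwrite(f'pics/{n}_{tag}.png',p); np.save(f'{n}_{tag}.npy',d)
s=read_state();t=s['tool_pos'];M=R.from_rotvec(s['orientation']).as_matrix()
off={'scene':np.array([.0018,-.0009,0]),'top':np.array([-.0012,.0006,0])}
for n in('scene','top'):
    W=cloud(n,np.load(f'{n}_{tag}.npy'))-off[n]
    E=((W-t)@M).reshape(-1,3)   # tool frame
    k=(abs(E[:,0])<.034)&(abs(E[:,1])<.062)&(E[:,2]>-.03)&(E[:,2]<.045); Q=E[k]
    if len(Q)<20: print(n,len(Q));continue
    hi,lo=np.percentile(Q,[99.5,.5],axis=0)
    print(n,len(Q),"tool frame mm lo",(lo*1000).round(1),"hi",(hi*1000).round(1))
    k=(Q[:,2]<-.012)|(abs(Q[:,1])>.012); r=cv2.minAreaRect((Q[k][:,:2]*1000).astype(np.float32));print(r)
delta(.5685,.2127,.15,15.7)
E
python3 m.py a; python3 -c "
import cv2
p=cv2.imread('pics/scene_a.png');cv2.imwrite('pics/s4.png',cv2.resize(p[80:290,300:500],None,fx=2.8,fy=2.8,interpolation=2))
p=cv2.imread('pics/top_a.png');cv2.imwrite('pics/t4.png',cv2.resize(p[100:230,90:270],None,fx=4,fy=4,interpolation=2))"
```

```text
scene 2554 tool frame mm lo [-30.2 -50.6 -28. ] hi [33.  46.5 44.6]
((-0.8606243133544922, -0.4802398681640625), (99.29840850830078, 67.70967102050781), 84.00069427490234)
top 303 tool frame mm lo [-26.9 -47.8 -21.5] hi [26.  47.5 44.7]
((-2.843921661376953, 0.5591773986816406), (96.66848754882812, 53.36821365356445), 86.41639709472656)
t 5.75 pos [0.5671 0.2116 0.1471] yaw 15.66 open 0.0518 F [-0.5 -0.2 -2.9]
row cm/rad [ 0.16 -0.07 -0.29] -0.0007
```

View pics/s4.png

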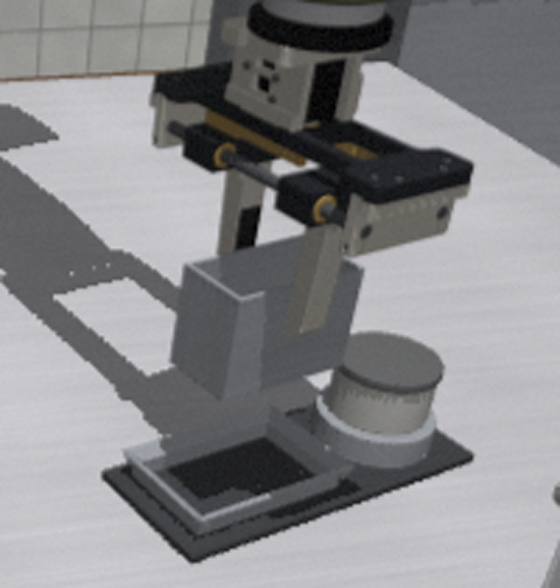

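View pics/t4.png

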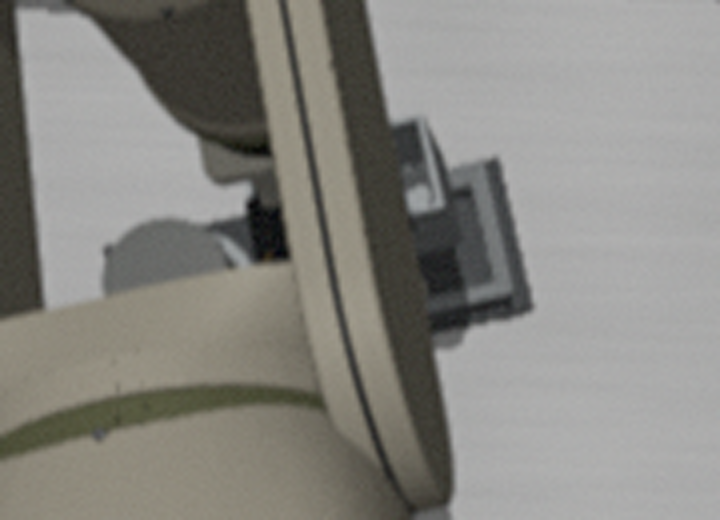

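```bash
cat > tilt.py <<'E'
from h import *
from plant import read_state
import sys
tag=sys.argv[1]
s=read_state();t=s['tool_pos'];M=R.from_rotvec(s['orientation']).as_matrix()
W=cloud('scene',np.load(f'scene_{tag}.npy'))-[.0018,-.0009,0]
E=((W-t)@M).reshape(-1,3)
face=E[(E[:,0]>.022)&(E[:,0]<.031)&(abs(E[:,1])<.06)&(E[:,2]>-.04)&(E[:,2]<.06)]
A=np.c_[face[:,1:],np.ones(len(face))];c=np.linalg.lstsq(A,face[:,0],rcond=None)[0];print("face x=",c[2]*1000,"dx/dy deg",np.degrees(c[0]),"dx/dz deg",np.degrees(c[1]),len(face))
for lab,f in(("bottom",np.nanmax),("top",np.nanmin)):
    Y=[];Z=[]
    for y in np.arange(-.046,.046,.004):
        b=face[(face[:,1]>=y)&(face[:,1]<y+.004)]
        if len(b)>5 and abs(y+.002)>.012: Y.append(y+.002);Z.append(f(b[:,2]))
    q=np.polyfit(Y,Z,1);print(lab,"z0 mm",q[1]*1000,"slope deg",np.degrees(q[0]),(np.array(Z)*1000).round(1))
# ends: y extents
for z in(-.01,0,.01,.02,.03,.04):
    b=face[abs(face[:,2]-z)<.004]; print(z,(np.array([b[:,1].min(),b[:,1].max()])*1000).round(1))
E
python3 tilt.py a
```

```text
face x= 25.697786625649087 dx/dy deg 0.1261385166897884 dx/dz deg -0.5503339621940149 1330
bottom z0 mm 49.54707066553614 slope deg 0.22906997082347275 [50.2 49.8 49.2 48.5 49.7 49.3 49.3 49.8 49.3 49.6 49.5 48.3 50.7 48.2
 49.9 50.4 50.7]
top z0 mm -13.710210458702852 slope deg -8.879775421537632 [-19.  -21.2 -20.4 -20.2 -19.6  16.8  16.7  17.7 -20.3 -20.3 -20.6 -20.6
 -20.8 -20.8 -20.1 -22.  -20.4]
-0.01 [-51.5  46. ]
0 [-49.9  45.7]
0.01 [-50.4  45.8]
0.02 [-50.7  45.6]
0.03 [-51.   45.5]
0.04 [-52.3  45.9]
```

```bash
python3 -c "
from h import *
delta(.5689,.2113,.085,15.7)"
```

```text
t 5.75 pos [0.5671 0.2116 0.1471] yaw 15.66 open 0.0518 F [-0.5 -0.2 -2.9]
row cm/rad [0.19 0.08 6.21] -0.0007
```

Request:
play_rows(
  increments=[
    [[0.15, 0.08, 1.5, 0], [0.15, 0.08, 3.2, 0], [0.15, 0.08, 4.8, 0], [0.15, 0.08, 5.9, 0], [0.15, 0.08, 6.2, 0]],
  ],
)

```text
t: 6.25
tool_pos: [0.5675, 0.2102, 0.083]
orientation: [3.112, 0.427, -0.012]
force: [0.4, -0.4, -1.7]
opening: 0.0523
```

```bash
python3 m.py b;python3 tilt.py b; python3 -c "
from h import *
delta(.5689,.2113,.057,15.7)
import cv2
p=cv2.imread('pics/scene_b.png');cv2.imwrite('pics/s5.png',cv2.resize(p[120:290,320:490],None,fx=3.5,fy=3.5,interpolation=2))"
```

```text
scene 2273 tool frame mm lo [-29.5 -47.8 -28.1] hi [32.2 49.  44.6]
((-1.0527458190917969, 2.9190826416015625), (98.20913696289062, 67.18804168701172), 81.85953521728516)
top 227 tool frame mm lo [-26.6 -46.4 -21.9] hi [26.1 48.3 44.3]
((-1.1440925598144531, 0.5079383850097656), (96.23946380615234, 52.759517669677734), 88.788818359375)
t 6.35 pos [0.5683 0.2108 0.0845] yaw 15.64 open 0.052 F [-0.7  0.2 -2.3]
row cm/rad [ 0.04 -0.18 -6.55] -0.0011
face x= 24.957876048425124 dx/dy deg 0.12295546196029988 dx/dz deg -0.8547138036878176 1163
bottom z0 mm 49.97029699328565 slope deg -0.7484538143081279 [49.1 51.2 50.8 49.6 51.4 50.5 51.6 49.3 48.8 49.9 50.8 48.6 49.7 49.8
 49.6 48.8 49.8]
top z0 mm -14.584019633998881 slope deg -7.8139315858976435 [-17.8 -19.5 -18.3 -19.6 -19.5  -2.6  18.9  18.2 -30.6 -19.2 -20.  -20.
 -20.1 -19.9 -19.6 -20.2 -19.7]
-0.01 [-50.1  48.7]
0 [-48.2  47.3]
0.01 [-47.4  48.2]
0.02 [-48.9  48.2]
0.03 [-48.6  48.4]
0.04 [-49.6  48.2]
t 6.35 pos [0.5683 0.2108 0.0845] yaw 15.64 open 0.052 F [-0.7  0.2 -2.3]
row cm/rad [ 0.09 -0.03  2.75] -0.0011
```

View pics/s5.png

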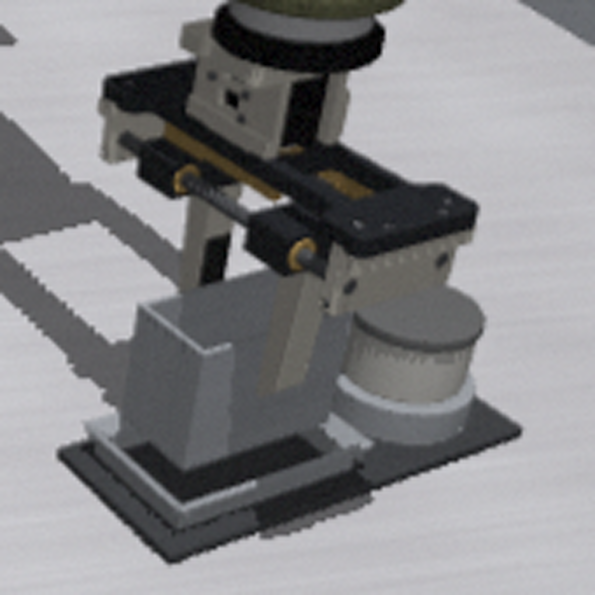

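```bash
python3 m.py c;python3 tilt.py c; python3 -c "
from h import *
delta(.5686,.2122,.057,15.7)
W=cloud('scene',np.load('scene_c.npy'))-[.0018,-.0009,0]
# rim in pocket frame
a=np.radians(15.7);c,s=np.cos(a),np.sin(a)
P=W.reshape(-1,3);P=P[np.isfinite(P[:,0])];d=P[:,:2]-[.5685,.2127];x=d[:,0]*c+d[:,1]*s;y=-d[:,0]*s+d[:,1]*c
k=(abs(x)<.06)&(abs(y)<.075)
for lo,hi in((.025,.03),(.04,.06)):
  j=k&(P[:,2]>lo)&(P[:,2]<hi)&(abs(x)<.05);print(lo,x[j].min(),x[j].max(),y[j].min(),y[j].max())
"
```

```text
scene 2277 tool frame mm lo [-29.5 -47.6 -27.9] hi [32.4 49.  44.7]
((-1.0647735595703125, 2.525188446044922), (99.03504943847656, 67.08670043945312), 82.60249328613281)
top 235 tool frame mm lo [-26.4 -47.1 -21.8] hi [26.4 48.3 44.6]
((-0.3313865661621094, 0.6778945922851562), (95.5251235961914, 53.705078125), 89.13838958740234)
t 6.45 pos [0.5691 0.2113 0.086 ] yaw 15.66 open 0.0519 F [-0.3  0.4 -1.4]
row cm/rad [-0.04 -0.15 -6.4 ] -0.0008
face x= 24.965382458901633 dx/dy deg 0.106723162431303 dx/dz deg -0.9770040455224356 1165
bottom z0 mm 49.80087469652899 slope deg -0.3025775900958271 [50.2 51.2 50.2 51.2 49.  49.9 47.6 49.8 48.3 49.6 50.4 50.9 49.6 51.5
 48.  49.5 49.7]
top z0 mm -15.23456381921566 slope deg -8.219730169683377 [-19.7 -17.7 -19.4 -20.  -18.5  -4.   17.7  19.7 -37.  -20.6 -19.4 -20.
 -20.3 -19.5 -20.7 -21.2 -20.3]
-0.01 [-49.4  47.2]
0 [-49.8  47.8]
0.01 [-47.8  49. ]
0.02 [-50.4  48.4]
0.03 [-48.1  48.8]
0.04 [-48.8  48.6]
t 6.45 pos [0.5691 0.2113 0.086 ] yaw 15.66 open 0.0519 F [-0.3  0.4 -1.4]
row cm/rad [-0.02 -0.1   2.9 ] -0.0008
0.025 -0.042209111053340256 0.04279135883333617 -0.06419320982081904 0.06317684701810702
0.04 -0.02828165176058455 0.02676423022017677 -0.05080801051712609 0.04729187480575889
```

Request:
play_rows(
  increments=[
    [[0, -0.05, 0.5, 0], [0, -0.12, 1.0, 0], [0, -0.12, 1.5, 0], [0, -0.12, 2.0, 0], [0, -0.12, 2.2, 0]],
  ],
)

```text
t: 6.95
tool_pos: [0.5681, 0.2123, 0.0628]
orientation: [3.112, 0.428, -0.007]
force: [0.5, -0.2, -3.2]
opening: 0.0521
```

Request:
play_rows(
  increments=[
    [[0, 0, 0.1, 0], [0, 0, 0.2, 0], [0, 0, 0.3, 0], [0, 0, 0.4, 0], [0, 0, 0.4, 0]],
  ],
)

```text
t: 7.45
tool_pos: [0.5681, 0.2123, 0.0589]
orientation: [3.112, 0.428, -0.007]
force: [0.0, -0.5, -2.2]
opening: 0.0519
```

```bash
python3 -c "
from h import *
delta(.5685,.2122,.0563,15.7)"
```

```text
t 7.45 pos [0.5681 0.2123 0.0589] yaw 15.66 open 0.0519 F [ 0.  -0.5 -2.2]
row cm/rad [0.04 0.02 0.26] -0.0007
```

Still hanging free (Fz about -2.2 N). I'll creep down.

Request:
play_rows(
  increments=[
    [[0, 0, 0.05, 0], [0, 0, 0.1, 0], [0, 0, 0.1, 0]],
  ],
)

```text
t: 7.75
tool_pos: [0.5681, 0.2123, 0.0578]
orientation: [3.112, 0.428, -0.007]
force: [-0.3, -0.0, -2.6]
opening: 0.0517
```

Request:
play_rows(
  increments=[
    [[0, 0, 0.05, 0], [0, 0, 0.1, 0], [0, 0, 0.1, 0]],
  ],
)

```text
t: 8.05
tool_pos: [0.568, 0.2123, 0.0567]
orientation: [3.112, 0.428, -0.008]
force: [-0.2, 0.1, -2.2]
opening: 0.052
```

Request:
play_rows(
  increments=[
    [[0, 0, 0.05, 0], [0, 0, 0.1, 0], [0, 0, 0.1, 0]],
  ],
)

```text
t: 8.35
tool_pos: [0.5681, 0.2122, 0.0564]
orientation: [3.112, 0.428, -0.007]
force: [-3.6, -2.2, 5.9]
opening: 0.0519
```

```bash
python3 -c "
from h import *
delta(.5685,.2122,.0563,15.7)"
```

```text
t 8.35 pos [0.5681 0.2122 0.0564] yaw 15.67 open 0.0519 F [-3.6 -2.2  5.9]
row cm/rad [0.04 0.01 0.01] -0.0006
```

Contact is at z = 0.0564, the height I expected for the floor. One look before I release.

```bash
python3 m.py d;python3 tilt.py d|head -2; python3 -c "
import cv2
p=cv2.imread('pics/scene_d.png');cv2.imwrite('pics/s6.png',cv2.resize(p[120:290,320:490],None,fx=3.5,fy=3.5,interpolation=2))"
```

```text
scene 2337 tool frame mm lo [-32.8 -60.1 -27.9] hi [32.9 61.4 44.3]
((0.38358306884765625, 0.0390777587890625), (67.38525390625, 124.41365814208984), 0.7885276675224304)
top 334 tool frame mm lo [-33.5 -61.5 -23.3] hi [33.5 61.9 44.5]
((0.27752685546875, -0.02512359619140625), (67.34564971923828, 123.82816314697266), 0.21769613027572632)
t 8.45 pos [0.5681 0.2122 0.0564] yaw 15.66 open 0.0517 F [-3.1 -2.6  6.3]
row cm/rad [ 0.01 -0.04 -9.36] -0.0007
face x= 25.72495043691571 dx/dy deg -0.05646479723565349 dx/dz deg -0.5309701973709874 1039
bottom z0 mm 42.77186835113196 slope deg -0.5395550422071677 [43.  42.1 44.3 42.9 42.8 44.  41.8 43.6 43.2 41.8 43.3 43.6 41.2 42.
```

View pics/s6.png

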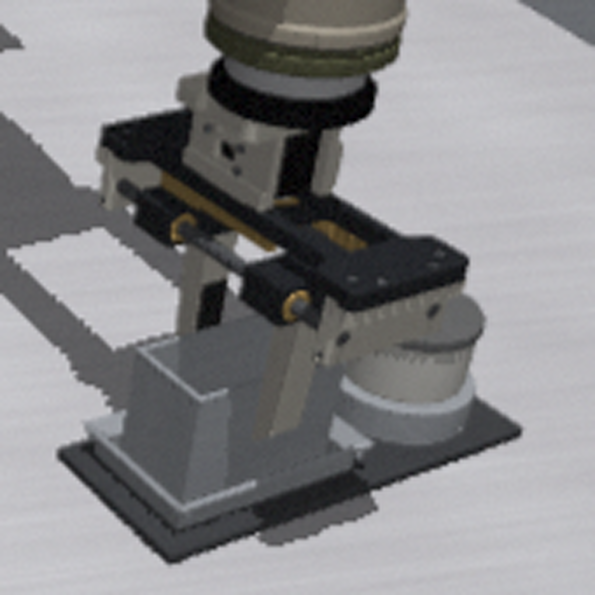

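The pan sits inside the pocket and the gripper is clear of the canister and the lips. I'll release.

Request:
play_rows(
  increments=[
    [[0, 0, 0, 0], [0, 0, 0, 0], [0, 0, 0, 0], [0, 0, 0, 0], [0, 0, 0, 0]],
  ],
  jaw=7.5,
)

```text
t: 8.95
tool_pos: [0.5681, 0.2122, 0.0563]
orientation: [3.112, 0.428, -0.007]
force: [-0.4, 0.2, -0.9]
opening: 0.0747
```

Request:
play_rows(
  increments=[
    [[0, 0, 0, 0], [0, 0, -0.5, 0], [0, 0, -1.5, 0], [0, 0, -3, 0], [0, 0, -5, 0]],
  ],
)

```text
t: 9.45
tool_pos: [0.5681, 0.2122, 0.1073]
orientation: [3.112, 0.428, -0.008]
force: [-0.2, -0.2, 0.2]
opening: 0.0748
```

Request:
play_rows(
  increments=[
    [[0, 0, -2, 0], [0, 0, -5, 0], [0, 0, -8, 0], [0, 0, -11, 0], [0, 0, -12, 0]],
  ],
)

```text
t: 9.95
tool_pos: [0.5707, 0.2129, 0.2333]
orientation: [-3.112, -0.428, -0.004]
force: [-0.1, 0.2, -0.0]
opening: 0.0743
```

Request:
play_rows(
  increments=[
    [[0, 3, 0, 0], [0, 7, 0, 0], [0, 11, 0, 0], [0, 15, 0, 0], [0, 18, 0, 0]],
  ],
)

```text
t: 10.45
tool_pos: [0.6194, 0.0373, 0.233]
orientation: [-3.112, -0.427, -0.003]
force: [1.0, 0.5, -0.8]
opening: 0.075
```

```bash
python3 - <<'E'
from plant import *
from h import *
s=read_state();print(s['t'],s['tool_pos'],s['force'],s['opening'])
off={'scene':np.array([.0018,-.0009,0]),'top':np.array([-.0012,.0006,0])}
a=np.radians(15.7);c,sn=np.cos(a),np.sin(a)
for n in('scene','top'):
    p,d=read_camera(n); cv2.imwrite(f'pics/{n}_e.png',p); W=cloud(n,d)-off[n]
    P=W.reshape(-1,3);P=P[np.isfinite(P[:,0])];q=P[:,:2]-[.5685,.2127];x=q[:,0]*c+q[:,1]*sn;y=-q[:,0]*sn+q[:,1]*c
    k=(abs(x)<.045)&(abs(y)<.07)
    for lo,hi in((.055,.1),(.072,.1)):
        j=k&(P[:,2]>lo)&(P[:,2]<hi)
        r=cv2.minAreaRect(np.c_[x[j],y[j]].astype(np.float32)*1000);print(n,lo,j.sum(),r)
    j=k&(P[:,2]>.073)
    A=np.c_[x[j],y[j],np.ones(j.sum())];f=np.linalg.lstsq(A,P[j,2],rcond=None)[0];print("rim z",f[2],"tilt deg",np.degrees(f[:2]))
    for nm,cx,cy in(("sq",.610,-.102),("pot",.490,-.043)):
        j=(np.linalg.norm(P[:,:2]-[cx,cy],axis=1)<.055)&(P[:,2]>.06)
        if j.sum()>5: print(nm,j.sum(),cv2.minAreaRect(P[j][:,:2].astype(np.float32)*1000))
p=cv2.imread('pics/scene_e.png');cv2.imwrite('pics/s7.png',cv2.resize(p[120:290,300:490],None,fx=3.5,fy=3.5,interpolation=2))
E
```

```text
10.45 [0.61941531 0.03728032 0.23304811] [ 0.99601621  0.46579863 -0.7892829 ] 0.07495653469948585
scene 0.055 1218 ((-0.008626937866210938, -0.2561302185058594), (100.10157012939453, 56.38051986694336), 89.37908172607422)
scene 0.072 411 ((-0.6176185607910156, -0.4825286865234375), (99.63954162597656, 55.26770782470703), 89.57401275634766)
rim z 0.07591636237101353 tilt deg [0.04344827 0.09159498]
sq 532 ((609.8916015625, -102.13490295410156), (61.890445709228516, 65.50643920898438), 88.37713623046875)
pot 364 ((494.5640869140625, -37.68069839477539), (77.90740203857422, 64.11766815185547), 61.527435302734375)
top 0.055 93 ((-0.40111351013183594, 43.50959396362305), (13.629162788391113, 54.07844161987305), 81.19962310791016)
top 0.072 52 ((0.03680610656738281, 43.44179916381836), (13.629162788391113, 53.192169189453125), 81.19962310791016)
rim z 0.07080501716742012 tilt deg [0.91452439 7.10168205]
sq 84 ((609.7097778320312, -122.37484741210938), (22.431156158447266, 63.14382553100586), 88.33404541015625)
pot 2824 ((490.53057861328125, -18.21981430053711), (18.554840087890625, 104.89166259765625), 88.30838012695312)
```

View pics/s7.png

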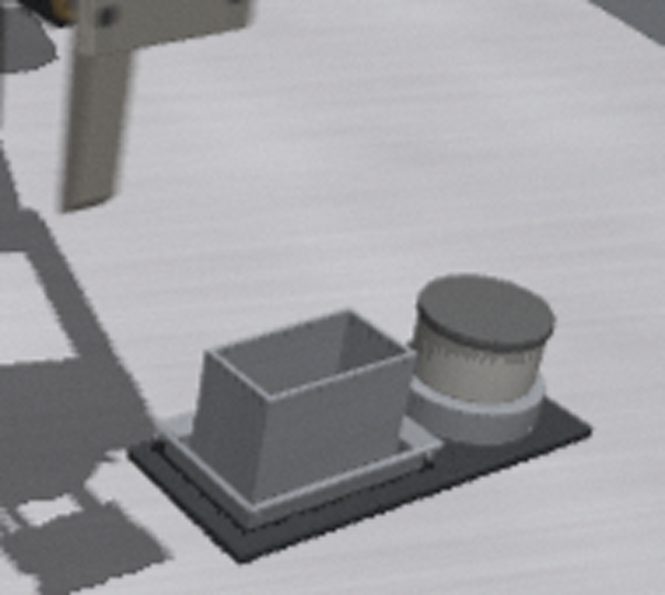

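View pics/scene_e.png

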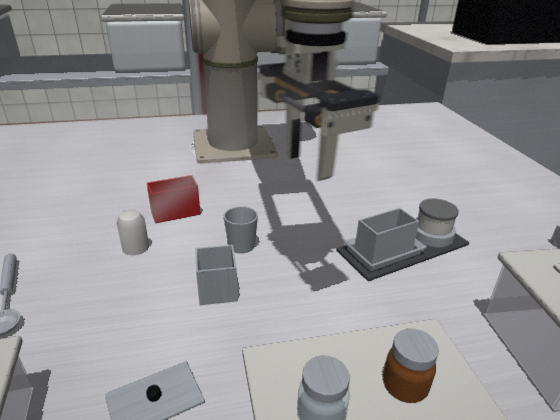

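The pan (scene (388,238)) stands level and centred in the pocket. The square pan, round pot and red pan are at their old pixels. I'll let the arm settle, then hand in.

Request:
play_rows(
  increments=[
    [[0, 0, 0, 0], [0, 0, 0, 0], [0, 0, 0, 0]],
  ],
)

```text
t: 10.85
tool_pos: [0.6194, 0.0367, 0.2327]
orientation: [3.112, 0.423, 0.003]
force: [-0.4, -1.0, 0.5]
opening: 0.075
```

```bash
python3 -c "
from plant import *
print(close_job())"
```

```text
the job is handed in; nothing more can be done
None
```

The long steel pan is back in the caddy's empty oblong pocket, upright on its floor, and the job was handed in at about 10.9 s. I gripped it across its width and carried it over the other items. I then lowered it in 1 mm steps until the floor took its weight (about 6 N at the wrist), opened the jaws and backed the arm away.

**Scene camera check after release:**
- The pan is centred in the pocket to within about 1 mm.
- It is square to within about 0.6° and its rim is level to about 0.1°.
- The fitted rim height was 76 mm against an expected 78 mm. I put the difference down to points below the rim being included in the fit.
- The square pan, round pot and red pan appear where they were before.

**Checks that failed or disagreed:**
- The last top camera reading was no use, because the arm blocked most of the pan, the pot and the square pan. Its 7° "tilt" comes from that.
- The scene camera's fit of the round pot was also off, because it picked up nearby points. That the pot has not moved rests on the picture alone.
- The two cameras differed by about 3 mm throughout. I corrected each by roughly half of that.

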